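# Open a vial transport tray whose travel lock may be on

## Robot

A 6-joint arm with a two-finger parallel gripper is mounted at the origin on a cart in front of the work surface, level with it; the furniture and walls round the work are solid. World frame = base frame: x ahead of the robot, y to its left, z up, the work surface at z = 0. Lengths are in mm, angles in rad, forces in N, time in s.
With the tool pointing down it reaches from about 275 to 1000 mm from the base axis. Payload 8.4 kg.
Tool frame: the origin (TCP) lies between the finger pads; the fingertips stand 8 mm ahead of it and the grasp point (between the pads) lies 11 mm behind it (tcp_to_tips is the distance from the TCP to the fingertips, in mm); z points along the fingers, y is the line along which they close (so a half turn about z gives the same grasp; the last joint's range is limited). The gripper opens to 85 mm and grips with 20 to 120 N. Pads are 22 mm wide; open, the fingers measure 114 mm over their backs; the gripper's body (76 mm by 85 mm) begins 54 mm behind the grasp point. The pads swing forward as they close: fully open they stand 13 mm farther back than shut.
Start: joints at [1.325, 0.353, 1.633, -0, 1.155, -0.002], TCP at [150.868, 606.52, 239.281] pointing down, gripper open.
Joint ranges: [-2.63, 2.63], [-0.92, 2.1], [0.06, 2.66], [-1.3, 4.44], [0, 2.69], [-3.02, 3.02]. Speed limits (rad/s): [2.22, 2.22, 2.79, 3.14, 3.14, 3.14].

## Interface

Orientations are given as [roll, pitch, yaw] about the fixed x, y, z axes, in that order (R = Rz(yaw) Ry(pitch) Rx(roll)).
In Python, from rig import * gives the robot as it stands.
- The arm moves only by the tool step_arm, never from a script. Its argument "motion" is a list of rows, each an object with "claw": the finger opening in mm, from 0 to 85.4; "delta_pos": the shift along the tool's x, y, z in mm, a list of three; "turn": the turn about the tool's z in rad. In form: [{"claw": claw, "delta_pos": [dx, dy, dz], "turn": turn}, ...]. A call has 1 to 8 rows; each row shifts and turns the commanded pose from where the row before left it, along the tool's axes as they then stand; what a row does not reach is not made up. A row lasts 1/12 s, in which the tool goes at most 41.7 mm and 7.16 degrees, less where a joint would pass 70% of its speed; a pose out of reach is approached as far as the arm can. A call is refused whole if a number of a shift passes 41.7 or a number of a turn 0.125, either way. A call with a gripper value outside its range is refused whole. The fingers move at their own pace and stop on an object; "force" is the grip in N (left out, the last holds). Time passes only in rows, so rows that do not move let the fingers close. It gives the time, the measured TCP pose, the force, the opening and the grip force at its end, in the units of the state.
- sense(): the state, without advancing time (a new reading comes with each control period).
- grab_frame(name): name is "scene" or "top" or "wrist"; returns a dict with "img" (400x640x3 uint8, red, green, blue), "vertical_fov" (degrees; the focal length in pixels is half the picture's height over the tangent of half this angle, whatever the lens; pixels are square), "cx", "cy" (the principal point, pixels), "R" (3x3) and "t" (3): a world point X has camera coordinates R X + t. Camera axes: x right, y down, z forward; pixel columns grow to the right and rows downward; lengths in mm; the calibration is good to about 2 mm. A picture is of the moment at which its call begins. There is no depth.
- sign_off(): hands the job in; it is judged then, once.
The state is a dict: "clock": time; "qpos": joint angles; "qvel": joint speeds; "joint_efforts": joint torques, N m; "eef_pos": TCP position; "tcp_rot": TCP orientation; "contact_force": force on the tool from outside, world axes, zero at the start; "wrist_torque": the same for the moment, N m; "opening": opening from 0.0 (shut) to 1.0 (fully open); "grasp_force": force on a finger pad.
Only numpy, scipy, OpenCV 4.12 (cv2) and the standard library are available. Lean on these libraries where they do the work, as an engineer would, in place of code of your own. Each camera call takes 0.05 s, during which the arm holds its last target. There are 200 camera calls.

## Task

Draw the vial tray of the small white transport case all the way out to its stop. Its travel lock is worked by the eight-sided spring collar on top, and nothing shows how it is set; only trying the tray does: where it is held, the collar has to be lifted, turned one click and dropped home before the next try (if that click holds too, the free one is on the other side of the first). Finish with the collar dropped fully home, everything let go, and the beaker, bottle and mortar left standing where they are.

Things in the scene. Friction and masses are not known exactly. Their poses are not given: they have to be found in the camera images.
- case: White transport case, fixed on the table, 135 long (x), 120 wide (y), roof 75 high (mm). Origin on the table straight below the collar's axis; x points to the back of the case, y to its left, z up. It spans x -85 to +50; its front (-x), where the tray comes out, faces more or less to the robot. A round boss (72 wide, to 89 high) stands on the roof under the collar.
- tray_handle (a point): Grip point of the tray's dark handle in front of the case, 62 mm above the table, 113.5 mm in front of the collar's axis, axes as the case; moves with the tray. The handle is a web 18 mm thick (y), 42 mm free length (x), z 40 to 78 mm, with a cross plate 42 mm wide at its outer end that fingers can pull against. Pinch the web from above along y.
- tray (a joint): How far the tray is drawn out along the case's -x (m): 0 shut, 0.060 at the stop. A free tray needs 2 to 4 N. A locked one gives about 3 mm of play, then stands rigid: 10 N tells, do not force it. No spring: it stays where it is left.
- collar_grip (a point): Point on the axis of the dark steel eight-sided collar at grip height, 116 mm above the table when home; lifts and turns with it. 50 mm across flats, flats 21 mm wide; at joint collar = 0 two flats face +y and -y of the case, and it looks alike every 45 degrees. The eight-sided part spans z 94 to 130 mm, its low dome ends at 134 mm.
- collar_lift (a joint): How far the collar is lifted against its spring (m): 0 home, 0.014 at most. It turns only when lifted 9 mm or more; needs about 6 N to start, 9 N at the top, and drops by itself when let go. It drops home within about 15 degrees of a click (with 4 degrees of play there), midway it stays about 8 mm up.
- collar (a joint): Turn of the collar (rad), positive counter-clockwise from above. Clicks at 0 (always the start), +0.785 and -0.785, end stops just beyond. A hidden gate frees the tray in one click, sometimes in two; the start click is seldom free. Which one varies from run to run and only drawing the tray tells. Once lifted it may pass through two clicks in one go.
- beaker_centre (a point): Centre of a glass beaker with water, 73 mm wide, 90 mm high, standing on the left of the case; a bystander.
- bottle_centre (a point): Centre of a screw-cap bottle, 43 mm wide, 86 mm high, standing on the right of the case; a bystander.
- mortar_centre (a point): Centre of a white porcelain mortar, 94 mm wide, 55 mm high, standing to the right in front of the case; a bystander.

How it is judged:
By the outcome, as a careful person would: the job done as asked, in the order asked, and still so for the second after the job is handed in, with the robot touching nothing.
It also fails if it takes over 72 s, if anything falls off the work surface, if the arm or the gripper's body presses on something with over 40 N, if the wrist force passes 120 N, or if a joint passes its speed limit or range.

## Working session

There is one attempt and no reset: what is moved stays moved. The work goes in short steps, Python scripts to look and compute and a tool call to move; the robot and the scene stay as the last step left them, time stands still between calls to the robot, and variables do not carry over. Pictures are saved under pics/ and viewed, at most 10 in all, crops included, and the job is handed in when it is done.

Besides the shell and the picture viewer there is one more tool, called after ">>>" by a JSON object that holds its "name" and its "arguments". step_arm: Moves the arm, as the interface text tells. Its arguments: {"type":"object","properties":{"motion":{"type":"array","items":{"type":"object","properties":{"claw":{"type":"number"},"delta_pos":{"type":"array","items":{"type":"number"}},"turn":{"type":"number"}}}},"force":{"type":"number"}},"required":["motion"]}

```bash
mkdir -p pics; cat > h.py <<'E'
from rig import *
import numpy as np, cv2
def shot(n,f):
    d=grab_frame(n); cv2.imwrite(f'pics/{f}.png',d['img'][:,:,::-1])
    np.savez(f'pics/{f}.npz',**{k:d[k] for k in d}); return d
def K(d): return 200/np.tan(np.radians(d['vertical_fov'])/2)
def ray(d,u,v,z):
    R=np.array(d['R']);t=np.array(d['t']);c=-R.T@t
    r=R.T@np.array([(u-d['cx'])/K(d),(v-d['cy'])/K(d),1]); return c+r*(z-c[2])/r[2]
def proj(d,X):
    p=np.array(d['R'])@X+np.array(d['t']); return p[:2]/p[2]*K(d)+[d['cx'],d['cy']]
E
python3 - <<'E'
from h import *
for n in('scene','top'):
    d=shot(n,n+'1'); print(n,K(d),d['img'].shape,-np.array(d['R']).T@d['t'])
print(sense())
E
```

```text
scene 431.0264924271791 (400, 640, 3) [ 124.60744268 -627.10087621  455.58634764]
top 515.4360853724528 (400, 640, 3) [ 309.16656013   24.42745164 1418.50309297]
{'clock': 0.1, 'qpos': array([ 1.32462990e+00,  3.53572832e-01,  1.63404508e+00, -3.14045210e-06,
        1.15518847e+00, -2.37187127e-03]), 'qvel': array([-0.00025125, -0.00274758, -0.00259607,  0.00079596,  0.00054042,
        0.00024446]), 'joint_efforts': array([-5.27059747e-04, -6.06354547e+01, -3.42822468e+01, -6.38267193e-05,
        3.96814532e-03, -1.73069571e-05]), 'eef_pos': array([150.75195522, 606.12969191, 238.64680975]), 'tcp_rot': array([-3.14037893e+00, -7.23550442e-09,  2.89779936e+00]), 'contact_force': array([-0.47388632,  0.01125066, -0.19974869]), 'wrist_torque': array([-0.01794414, -0.0319061 ,  0.03162078]), 'grasp_force': 0.0, 'opening': 1.0001335845812624}
```

View pics/top1.png

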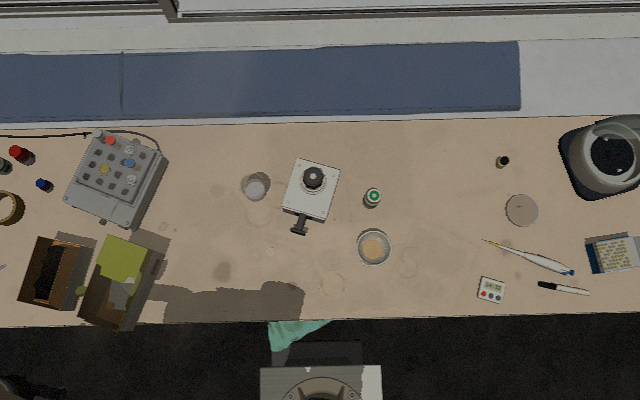

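View pics/scene1.png

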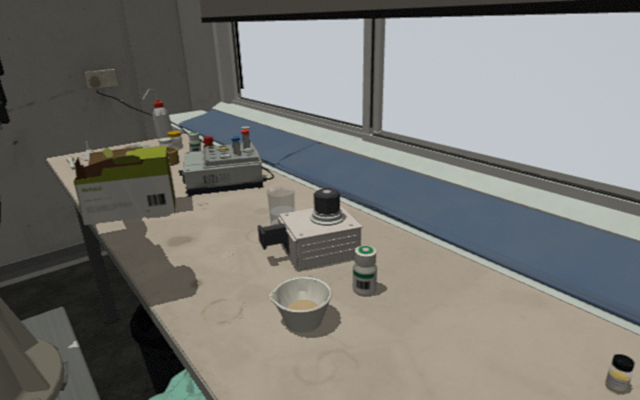

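The top view shows the case roof near (313,188), the collar at (313,177) and the handle at (300,226). The beaker is at (256,187), the bottle at (372,197) and the mortar at (374,247). The scene view agrees.

```bash
python3 - <<'E'
from h import *
d=dict(np.load('pics/top1.npz')); s=dict(np.load('pics/scene1.npz')); im=d['img'].astype(int)
print(proj(d,[0,0,0]),proj(d,[150,606,240]),proj(s,[0,0,0]))
def cont(m,x0,x1,y0,y1):
    M=np.zeros(m.shape,np.uint8);M[y0:y1,x0:x1]=m[y0:y1,x0:x1]*255
    c=cv2.findContours(M,0,2)[0]; return max(c,key=cv2.contourArea)
mn=im.min(2);mx=im.max(2)
w=cont((mn>150)&(mx-mn<25),270,350,145,222); w=cv2.convexHull(w)
box=cv2.boxPoints(cv2.minAreaRect(w)); P=np.array([ray(d,u,v,75)[:2] for u,v in box]); print('roof',P.round(1)); 
e=[P[(i+1)%4]-P[i] for i in range(4)]; print([ (np.linalg.norm(a).round(1),np.degrees(np.arctan2(a[1],a[0])).round(1)) for a in e],P.mean(0))
dk=(mx<75)
c=cont(dk,295,335,160,195);(u,v),r=cv2.minEnclosingCircle(c);print('collar',u,v,r,ray(d,u,v,125))
c=cont(dk,285,315,210,240);print('handle',cv2.minAreaRect(c)); b=cv2.boxPoints(cv2.minAreaRect(c)); print([ray(d,*q,78)[:2].round(1) for q in b])
for n,u,v,z in(('beak',256,187,45),('bottle',372,197,80),('mortar',374,247,50)): print(n,ray(d,u,v,z))
cr=lambda D,x0,x1,y0,y1:cv2.resize(D['img'][y0:y1,x0:x1,::-1],None,fx=5,fy=5,interpolation=2)
cv2.imwrite('pics/c1.png',cr(d,240,400,150,265)); 
cv2.imwrite('pics/c2.png',cr(s,250,390,170,285))
E
```

```text
[321.35294113 427.12124991] [ 42.97626428 385.65591215] [-43.16324925 405.32818285]
roof [[569.6  90.6]
 [699.8  50.7]
 [661.4 -64.3]
 [532.6 -22.4]]
[(np.float64(136.2), np.float64(-17.0)), (np.float64(121.2), np.float64(-108.5)), (np.float64(135.4), np.float64(162.0)), (np.float64(118.9), np.float64(71.9))] [615.84165615  13.62933026]
collar 312.5397644042969 177.84091186523438 11.2543306350708 [629.15261047   7.94087347 125.        ]
handle ((297.0500183105469, 222.3500213623047), (30.674089431762695, 20.871028900146484), 18.434947967529297)
[array([509. ,  98.1]), array([561.4,  80.1]), array([533.6,   3.8]), array([481.6,  22.4])]
beak [626.78876751 162.07557338  45.        ]
bottle [ 584.30054768 -148.98784639   80.        ]
mortar [ 454.72585751 -151.6238984    50.        ]
```

View pics/c1.png

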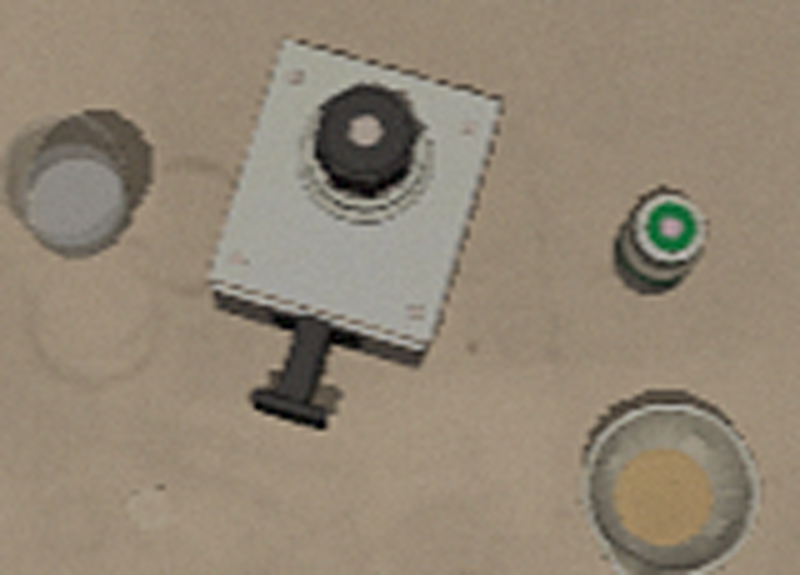

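The crop confirms the roof, collar (about (366,130) in the crop) and handle (web about (305,365)). Case yaw is about -17.5° and the origin is near (632,8). I'll move over the handle and check with the wrist camera.

>>> {"name": "step_arm", "arguments": {"motion": [{"claw": 85, "delta_pos": [-31, -25, 0], "turn": 0.061}, {"claw": 85, "delta_pos": [-31, -25, 0], "turn": 0}, {"claw": 85, "delta_pos": [-31, -25, 0], "turn": 0}, {"claw": 85, "delta_pos": [-31, -25, 0], "turn": 0}, {"claw": 85, "delta_pos": [-31, -25, 0], "turn": 0}, {"claw": 85, "delta_pos": [-31, -25, 0], "turn": 0}, {"claw": 85, "delta_pos": [-31, -25, 0], "turn": 0}, {"claw": 85, "delta_pos": [-31, -25, 0], "turn": 0}], "force": 60}}

```text
clock: 0.77
eef_pos: [329.9, 340.9, 239.2]
tcp_rot: [-3.141, 0.0, 2.837]
contact_force: [0.6, -0.2, -0.7]
opening: 1.0
grasp_force: 0.0
```

>>> {"name": "step_arm", "arguments": {"motion": [{"claw": 85, "delta_pos": [-31, -25, 0], "turn": 0}, {"claw": 85, "delta_pos": [-31, -25, 0], "turn": 0}, {"claw": 85, "delta_pos": [-31, -25, 0], "turn": 0}, {"claw": 85, "delta_pos": [-31, -25, 0], "turn": 0}, {"claw": 85, "delta_pos": [-31, -25, 0], "turn": 0}, {"claw": 85, "delta_pos": [-31, -25, 0], "turn": 0}, {"claw": 85, "delta_pos": [-31, -25, 0], "turn": 0}, {"claw": 85, "delta_pos": [-31, -25, 0], "turn": 0}]}}

```text
clock: 1.43
eef_pos: [506.5, 75.5, 239.2]
tcp_rot: [3.142, -0.0, 2.837]
contact_force: [-0.1, 1.2, -0.3]
opening: 0.997
grasp_force: 0.0
```

```bash
python3 - <<'E'
from h import *
d=shot('wrist','w1'); print(K(d),-np.array(d['R']).T@d['t'],sense()['eef_pos'],sense()['qpos'])
for X in([632,8,134],[524,42,78],[512,0,75]):print(proj(d,X))
E
```

```text
309.0713805983977 [441.60761651  97.2456788  373.25593471] [510.35713606  70.74707735 239.44971827] [ 0.13696277  0.18047333  1.86687557 -0.00369368  1.09163186 -1.12600238]
[290.03117068 346.6320549 ]
[292.31792625 211.84916993]
[249.51574217 212.02812134]
```

View pics/w1.png

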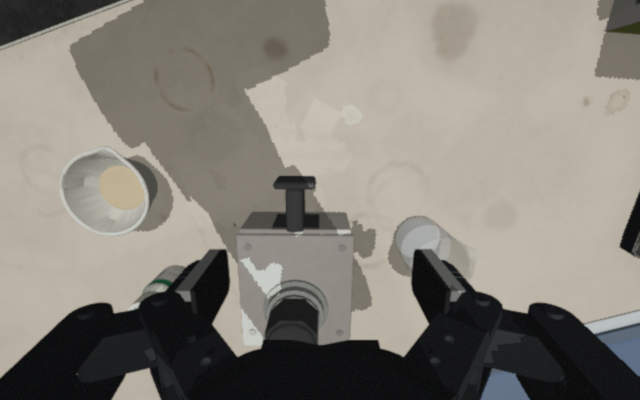

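The wrist view shows the handle web around (295,208), its cross plate at rows 177-188 and the roof's front edge at row 233, columns 240-352. Measuring these.

```bash
python3 - <<'E'
from h import *
d=dict(np.load('pics/w1.npz')); im=d['img'].astype(int); mx=im.max(2)
m=(mx<70)
for v in range(176,240,4):
    r=np.where(m[v,265:325])[0]+265; print(v,(r.min(),r.max(),len(r)) if len(r) else None, end=' ')
print()
for c in (275,280,295,310,314): r=np.where(m[165:240,c])[0]+165; print(c,r.min(),r.max(),len(r))
g=cv2.cvtColor(d['img'],cv2.COLOR_RGB2GRAY)
for v in (238,250,262,275,300): print(v,g[v,232:246].tolist(),g[v,345:360].tolist())
for c in(255,270,330,342): print(c,g[205:245,c].tolist())
cv2.imwrite('pics/w1c.png',cv2.resize(d['img'][165:345,225:365,::-1],None,fx=3.3,fy=3.3,interpolation=2))
E
```

```text
176 (np.int64(280), np.int64(302), 23) 180 (np.int64(276), np.int64(314), 39) 184 (np.int64(274), np.int64(314), 35) 188 (np.int64(276), np.int64(311), 36) 192 (np.int64(286), np.int64(303), 18) 196 (np.int64(286), np.int64(303), 18) 200 (np.int64(286), np.int64(304), 19) 204 (np.int64(286), np.int64(304), 19) 208 (np.int64(286), np.int64(304), 19) 212 (np.int64(286), np.int64(304), 19) 216 (np.int64(276), np.int64(319), 44) 220 (np.int64(274), np.int64(319), 46) 224 (np.int64(272), np.int64(319), 48) 228 (np.int64(275), np.int64(318), 42) 232 None 236 None 
275 181 228 19
280 176 228 29
295 176 230 55
310 177 228 24
314 178 228 22
238 [117, 117, 116, 117, 126, 140, 143, 142, 143, 142, 141, 143, 142, 142] [141, 140, 140, 140, 141, 140, 140, 137, 128, 117, 118, 117, 117, 117, 117]
250 [117, 117, 117, 117, 120, 131, 141, 142, 142, 142, 142, 142, 139, 134] [134, 141, 141, 142, 141, 142, 141, 139, 125, 111, 116, 118, 119, 116, 117]
262 [178, 177, 176, 165, 141, 126, 135, 142, 146, 150, 166, 189, 200, 202] [140, 140, 139, 140, 140, 140, 137, 126, 112, 109, 111, 115, 135, 162, 174]
275 [17
[... 367 characters left out ...]
76, 76, 75, 75, 74, 77, 75, 78, 93, 120, 136, 142, 137, 122, 108, 126, 138, 144, 144, 144, 144, 144, 144, 145, 144]
270 [123, 123, 124, 123, 123, 122, 109, 79, 75, 73, 75, 74, 75, 74, 76, 76, 74, 74, 75, 75, 76, 74, 75, 86, 114, 134, 140, 136, 122, 104, 121, 137, 143, 143, 143, 144, 144, 144, 144, 144]
330 [178, 177, 178, 178, 178, 177, 161, 122, 102, 100, 99, 101, 102, 99, 91, 77, 76, 75, 74, 74, 76, 76, 75, 78, 99, 127, 138, 139, 126, 105, 112, 130, 140, 143, 143, 143, 143, 143, 142, 143]
342 [177, 177, 178, 178, 179, 178, 168, 136, 105, 101, 101, 100, 100, 102, 102, 101, 100, 101, 101, 102, 103, 102, 103, 107, 146, 187, 199, 200, 184, 145, 120, 129, 139, 141, 140, 140, 140, 140, 139, 131]
```

View pics/w1c.png

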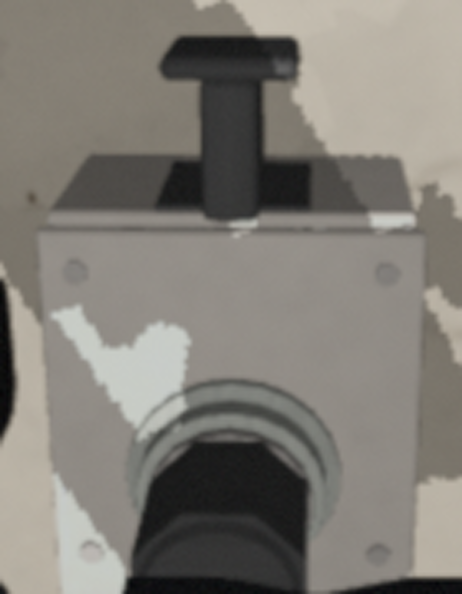

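The crop shows web columns 286-304, plate rows 176-188, and roof sides at 237/353 (row 250) and 240/350.5 (row 300).

```bash
python3 - <<'E'
from h import *
d=dict(np.load('pics/w1.npz'))
L=[ray(d,u,v,75)[:2] for u,v in((236.8,250),(239.6,300))];R=[ray(d,u,v,75)[:2] for u,v in((353.2,250),(350.8,300))]
for a in(L,R): e=a[1]-a[0]; print(a,np.degrees(np.arctan2(e[1],e[0])))
F=[ray(d,255,233.8,75)[:2],ray(d,342,234.2,75)[:2]]; e=F[1]-F[0]; print('front',F,np.degrees(np.arctan2(e[1],e[0]))-90)
F2=[ray(d,255,228.5,75)[:2],ray(d,342,229,75)[:2]];print(F2)
W=[ray(d,u,v,78)[:2] for v in(196,212) for u in(285.7,304.3)];print('web',W)
P=[ray(d,294.5,v,78)[:2] for v in(176,188.5)];print('plate',P)
th=np.radians(-17.5); ex=np.array([np.cos(th),np.sin(th)]);ey=np.array([-ex[1],ex[0]])
o=np.array([632,8])
f=lambda p:(np.dot(p-o,ex).round(1),np.dot(p-o,ey).round(1))
for n,a in(('L',L),('R',R),('F',F),('F2',F2),('W',W),('P',P)): print(n,[f(p) for p in a])
E
```

```text
[array([547.15495526, -27.77451919]), array([603.98511308, -47.00854158])] -18.698258918555393
[array([583.8309289,  88.8164026]), array([640.76942072,  69.94485357])] -18.337130229646696
front [array([535.81490082,  -3.08056146]), array([563.23729621,  82.61220246])] -17.74510281325591
[array([530.34071627,  -1.00864291]), array([557.73110323,  84.22978334])]
web [array([506.46458939,  41.07902414]), array([511.98320442,  58.61974705]), array([522.15801701,  35.61572753]), array([527.75757167,  53.41448402])]
plate [array([490.04076003,  55.84059395]), array([501.85723637,  51.82867884])]
L [(np.float64(-70.2), np.float64(-59.6)), (np.float64(-10.2), np.float64(-60.9))]
R [(np.float64(-70.2), np.float64(62.6)), (np.float64(-10.3), np.float64(61.7))]
F [(np.float64(-88.4), np.float64(-39.5)), (np.float64(-88.0), np.float64(50.5))]
F2 [(np.float64(-94.2), np.float64(-39.2)), (np.float64(-93.8), np.float64(50.4))]
W [(np.float64(-129.7), np.float64(-6.2)), (np.float64(-129.7), np.float64(12.2)), (np.float64(-113.1), np.float64(-6.7)), (np.float64(-113.1), np.float64(12.0))]
P [(np.float64(-149.8), np.float64(2.9)), (np.float64(-137.3), np.float64(2.7))]
```

The numbers agree: origin about (629.3, 9.8), yaw -18°, handle grip point about (522, 45). Moving down to pinch the handle.

>>> {"name": "step_arm", "arguments": {"motion": [{"claw": 50, "delta_pos": [-19, -21, 20], "turn": 0.01}, {"claw": 50, "delta_pos": [0, 0, 36], "turn": 0}, {"claw": 50, "delta_pos": [0, 0, 38], "turn": 0}, {"claw": 50, "delta_pos": [0, 0, 38], "turn": 0}, {"claw": 50, "delta_pos": [0, 0, 26], "turn": 0}, {"claw": 50, "delta_pos": [0, 0, 0], "turn": 0}, {"claw": 50, "delta_pos": [0, 0, 0], "turn": 0}]}}

```text
clock: 2.07
eef_pos: [516.7, 51.7, 80.5]
tcp_rot: [-3.14, -0.003, 2.827]
contact_force: [0.5, 0.8, -0.4]
opening: 0.585
grasp_force: 0.0
```

```bash
python3 - <<'E'
from h import *
d=shot('wrist','w2'); s=sense(); print(s['eef_pos'],s['tcp_rot'],s['opening'],s['contact_force'])
E
```

```text
[518.0431513   51.8855756   81.90504272] [-3.14145831e+00 -2.95029788e-04  2.82688732e+00] 0.5829115165262376 [ 0.86305514  0.06835832 -0.37224946]
```

View pics/w2.png

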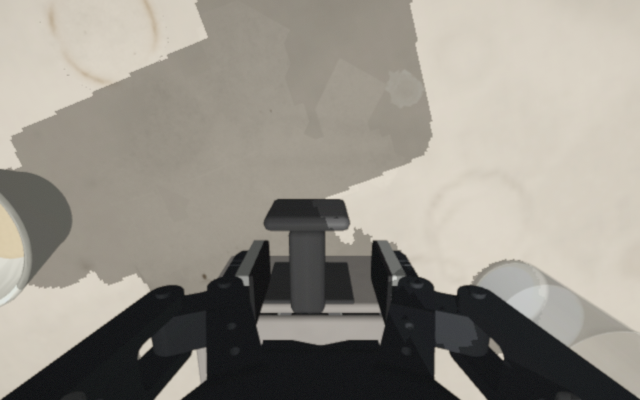

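The web (column 307) sits about 13 px left of the pad centre (320), so roughly 6 mm in -y, which matches the plan. Correcting, descending and closing.

>>> {"name": "step_arm", "arguments": {"motion": [{"claw": 50, "delta_pos": [-6, -6.3, 5], "turn": 0}, {"claw": 50, "delta_pos": [0, 0, 13], "turn": 0}, {"claw": 50, "delta_pos": [0, 0, 13], "turn": 0}, {"claw": 10, "delta_pos": [0, 0, 0], "turn": 0}, {"claw": 10, "delta_pos": [0, 0, 0], "turn": 0}, {"claw": 10, "delta_pos": [0, 0, 0], "turn": 0}, {"claw": 10, "delta_pos": [0, 0, 0], "turn": 0}, {"claw": 10, "delta_pos": [0, 0, 0], "turn": 0}], "force": 50}}

```text
clock: 2.78
eef_pos: [522.2, 43.1, 51.8]
tcp_rot: [-3.141, 0.002, 2.827]
contact_force: [-1.5, -6.5, 2.1]
opening: 0.2
grasp_force: 49.5
```

>>> {"name": "step_arm", "arguments": {"motion": [{"claw": 10, "delta_pos": [1, -1, 0], "turn": 0}, {"claw": 10, "delta_pos": [1.5, 0, 0], "turn": 0}, {"claw": 10, "delta_pos": [1.5, 0, 0], "turn": 0}, {"claw": 10, "delta_pos": [1, 0, 0], "turn": 0}, {"claw": 10, "delta_pos": [0, 0, 0], "turn": 0}]}}

```text
clock: 3.2
eef_pos: [519.7, 43.9, 51.8]
tcp_rot: [3.14, 0.007, 2.828]
contact_force: [9.9, -8.8, 0.2]
opening: 0.205
grasp_force: 49.5
```

12 N after about 2.6 mm, so the start click holds. I'll push the tray back and release it.

>>> {"name": "step_arm", "arguments": {"motion": [{"claw": 10, "delta_pos": [-2, 0, 0], "turn": 0}, {"claw": 10, "delta_pos": [-2, 0, 0], "turn": 0}, {"claw": 10, "delta_pos": [0, 0, 0], "turn": 0}, {"claw": 60, "delta_pos": [0, 0, 0], "turn": 0}, {"claw": 60, "delta_pos": [0, 0, 0], "turn": 0}, {"claw": 60, "delta_pos": [0, 0, 0], "turn": 0}]}}

```text
clock: 3.7
eef_pos: [520.1, 43.4, 50.4]
tcp_rot: [3.142, -0.0, 2.827]
contact_force: [-1.2, 0.5, -1.2]
opening: 0.626
grasp_force: 0.0
```

```bash
python3 - <<'E'
from h import *
s=sense(); print(s['eef_pos'],s['tcp_rot'],s['opening'],s['contact_force'])
E
```

```text
[520.05110785  43.40535034  50.43156861] [ 3.14155142e+00 -1.72923950e-04  2.82682545e+00] 0.6257902407185525 [-1.18445081  0.52449311 -1.17129118]
```

>>> {"name": "step_arm", "arguments": {"motion": [{"claw": 85, "delta_pos": [0, 0, -38], "turn": 0}, {"claw": 85, "delta_pos": [0, 0, -40], "turn": 0}, {"claw": 85, "delta_pos": [0, 0, -37], "turn": 0}, {"claw": 85, "delta_pos": [-35, 0, 0], "turn": 0}, {"claw": 85, "delta_pos": [-40, 0, 0], "turn": 0}, {"claw": 85, "delta_pos": [-40, 0, 0], "turn": 0}, {"claw": 85, "delta_pos": [0, 0, 0], "turn": 0}, {"claw": 85, "delta_pos": [0, 0, 0], "turn": 0}]}}

```text
clock: 4.37
eef_pos: [630.7, 7.1, 164.7]
tcp_rot: [-3.142, -0.0, 2.826]
contact_force: [-1.2, 0.4, -0.9]
opening: 0.996
grasp_force: 0.0
```

```bash
python3 - <<'E'
from h import *
d=shot('wrist','w3'); s=sense(); print(s['eef_pos'],s['tcp_rot'],s['opening'],s['contact_force'])
print(proj(d,[629,8,134]),proj(d,[629,8,130]), proj(d,s['eef_pos']))
E
```

```text
[629.12595873   7.56298168 164.45720696] [-3.14115838e+00 -1.81056762e-03  2.82619356e+00] 0.9962087388252696 [-0.74580725  0.65606041 -0.66149297]
[318.53283694 234.20668718] [318.56848295 231.62717352] [317.4121408  258.75848481]
```

View pics/w3.png

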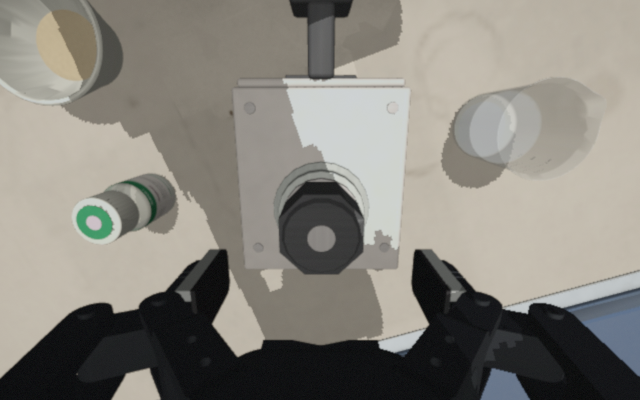

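The collar (dot at (321,238)) is laterally centred between the pads (228 and 414) and sits about 2 mm further back. Descending with a small correction, then gripping.

>>> {"name": "step_arm", "arguments": {"motion": [{"claw": 85, "delta_pos": [-1.5, 0, 20], "turn": 0}, {"claw": 85, "delta_pos": [0, 0, 20], "turn": 0}, {"claw": 85, "delta_pos": [0, 0, 19], "turn": 0}, {"claw": 40, "delta_pos": [0, 0, 0], "turn": 0}, {"claw": 40, "delta_pos": [0, 0, 0], "turn": 0}, {"claw": 40, "delta_pos": [0, 0, 0], "turn": 0}, {"claw": 40, "delta_pos": [0, 0, 0], "turn": 0}, {"claw": 40, "delta_pos": [0, 0, 0], "turn": 0}], "force": 60}}

```text
clock: 5.08
eef_pos: [631.0, 7.5, 107.5]
tcp_rot: [3.141, 0.0, 2.827]
contact_force: [-2.9, 1.0, 4.2]
opening: 0.576
grasp_force: 62.8
```

>>> {"name": "step_arm", "arguments": {"motion": [{"claw": 40, "delta_pos": [0, 0, -4], "turn": 0}, {"claw": 40, "delta_pos": [0, 0, -4], "turn": 0}, {"claw": 40, "delta_pos": [0, 0, -4], "turn": 0}, {"claw": 40, "delta_pos": [0, 0, -3], "turn": 0}, {"claw": 40, "delta_pos": [0, 0, 0], "turn": 0}, {"claw": 40, "delta_pos": [0, 0, 0], "turn": 0}]}}

```text
clock: 5.58
eef_pos: [631.0, 7.5, 121.2]
tcp_rot: [3.141, -0.0, 2.827]
contact_force: [1.2, 4.1, -8.4]
opening: 0.571
grasp_force: 67.1
```

>>> {"name": "step_arm", "arguments": {"motion": [{"claw": 40, "delta_pos": [0, 0, 0], "turn": -0.1}, {"claw": 40, "delta_pos": [0, 0, 0], "turn": -0.1}, {"claw": 40, "delta_pos": [0, 0, 0], "turn": -0.1}, {"claw": 40, "delta_pos": [0, 0, 0], "turn": -0.1}, {"claw": 40, "delta_pos": [0, 0, 0], "turn": -0.1}, {"claw": 40, "delta_pos": [0, 0, 0], "turn": -0.1}, {"claw": 40, "delta_pos": [0, 0, 0], "turn": -0.1}, {"claw": 40, "delta_pos": [0, 0, 0], "turn": -0.085}]}}

```text
clock: 6.25
eef_pos: [631.0, 7.1, 121.0]
tcp_rot: [3.142, -0.0, -2.666]
contact_force: [1.4, 2.3, -8.5]
opening: 0.571
grasp_force: 67.3
```

```bash
python3 - <<'E'
from h import *
s=sense(); print(s['eef_pos'],s['tcp_rot'],s['opening'],s['contact_force'],s['wrist_torque'],s['qpos'])
E
```

```text
[630.97370624   7.10833038 121.04594436] [ 3.14158411e+00 -3.03172008e-04 -2.66628087e+00] 0.5714331843785831 [ 1.35787177  2.26415958 -8.52907544] [ 0.43063358 -0.27791784 -0.09540862] [ 8.95630117e-03  4.89667445e-01  1.71418133e+00 -1.59577716e-04
  9.38018528e-01 -2.03705742e+00]
```

>>> {"name": "step_arm", "arguments": {"motion": [{"claw": 40, "delta_pos": [0, 0, 0], "turn": 0}, {"claw": 40, "delta_pos": [0, 0, 5], "turn": 0}, {"claw": 40, "delta_pos": [0, 0, 5], "turn": 0}, {"claw": 40, "delta_pos": [0, 0, 4], "turn": 0}, {"claw": 40, "delta_pos": [0, 0, 0], "turn": 0}, {"claw": 40, "delta_pos": [0, 0, 0], "turn": 0}]}}

```text
clock: 6.75
eef_pos: [631.0, 7.1, 107.6]
tcp_rot: [-3.141, -0.0, -2.673]
contact_force: [-2.2, 0.8, 1.1]
opening: 0.574
grasp_force: 68.4
```

The collar dropped home with no residual force. Releasing, rising, turning back and returning to the handle.

>>> {"name": "step_arm", "arguments": {"motion": [{"claw": 85, "delta_pos": [0, 0, 0], "turn": 0}, {"claw": 85, "delta_pos": [0, 0, 0], "turn": 0}, {"claw": 85, "delta_pos": [0, 0, 0], "turn": 0}, {"claw": 85, "delta_pos": [0, 0, -20], "turn": 0}, {"claw": 85, "delta_pos": [0, 0, -38], "turn": 0}, {"claw": 85, "delta_pos": [0, 0, 0], "turn": 0.12}, {"claw": 85, "delta_pos": [0, 0, 0], "turn": 0.12}, {"claw": 85, "delta_pos": [0, 0, 0], "turn": 0.12}]}}

```text
clock: 7.42
eef_pos: [631.8, 7.0, 166.4]
tcp_rot: [-3.141, 0.002, -3.038]
contact_force: [0.1, -0.1, -0.4]
opening: 0.995
grasp_force: 0.0
```

>>> {"name": "step_arm", "arguments": {"motion": [{"claw": 85, "delta_pos": [0, 0, 0], "turn": 0.12}, {"claw": 85, "delta_pos": [0, 0, 0], "turn": 0.12}, {"claw": 85, "delta_pos": [0, 0, 0], "turn": 0.12}, {"claw": 85, "delta_pos": [0, 0, 0], "turn": 0.065}, {"claw": 60, "delta_pos": [38, 0, 0], "turn": 0}, {"claw": 60, "delta_pos": [40, 0, 0], "turn": 0}, {"claw": 60, "delta_pos": [38, 0, 0], "turn": 0}, {"claw": 60, "delta_pos": [0, 0, 0], "turn": 0}]}}

```text
clock: 8.08
eef_pos: [513.6, 44.0, 164.2]
tcp_rot: [-3.139, -0.006, 2.827]
contact_force: [-0.5, -0.5, -0.6]
opening: 0.702
grasp_force: 0.0
```

```bash
python3 - <<'E'
from h import *
s=sense(); print(s['eef_pos'],s['tcp_rot'],s['opening'],s['contact_force'])
E
```

```text
[513.55366276  44.02810234 164.15527584] [-3.13938873 -0.00635569  2.82729306] 0.702295357618845 [-0.47504325 -0.45065656 -0.58400119]
```

>>> {"name": "step_arm", "arguments": {"motion": [{"claw": 60, "delta_pos": [0, 0, 30], "turn": 0}, {"claw": 60, "delta_pos": [0, 0, 0], "turn": 0}, {"claw": 60, "delta_pos": [0, 0, 0], "turn": 0}]}}

```text
clock: 8.33
eef_pos: [520.2, 43.0, 134.8]
tcp_rot: [-3.141, -0.002, 2.827]
contact_force: [0.3, -0.6, 0.9]
opening: 0.702
grasp_force: 0.0
```

>>> {"name": "step_arm", "arguments": {"motion": [{"claw": 60, "delta_pos": [-1, -0.5, 35], "turn": 0}, {"claw": 60, "delta_pos": [0, 0, 35], "turn": 0}, {"claw": 60, "delta_pos": [0, 0, 14], "turn": 0}, {"claw": 10, "delta_pos": [0, 0, 0], "turn": 0}, {"claw": 10, "delta_pos": [0, 0, 0], "turn": 0}, {"claw": 10, "delta_pos": [0, 0, 0], "turn": 0}, {"claw": 10, "delta_pos": [0, 0, 0], "turn": 0}, {"claw": 10, "delta_pos": [0, 0, 0], "turn": 0}], "force": 50}}

```text
clock: 9.0
eef_pos: [523.3, 42.6, 53.1]
tcp_rot: [3.14, 0.003, 2.827]
contact_force: [1.9, 1.0, 5.4]
opening: 0.201
grasp_force: 50.3
```

>>> {"name": "step_arm", "arguments": {"motion": [{"claw": 10, "delta_pos": [1, 0, 0], "turn": 0}, {"claw": 10, "delta_pos": [1, 0, 0], "turn": 0}, {"claw": 10, "delta_pos": [1.5, 0, 0], "turn": 0}, {"claw": 10, "delta_pos": [1, 0, 0], "turn": 0}, {"claw": 10, "delta_pos": [0, 0, 0], "turn": 0}]}}

```text
clock: 9.42
eef_pos: [521.4, 43.3, 53.1]
tcp_rot: [3.139, 0.008, 2.827]
contact_force: [10.6, -5.6, -1.1]
opening: 0.203
grasp_force: 49.7
```

Held here too (12 N). Pushing back, then taking the collar to the other side of the start click, 90° clockwise.

>>> {"name": "step_arm", "arguments": {"motion": [{"claw": 10, "delta_pos": [-2, 0, 0], "turn": 0}, {"claw": 10, "delta_pos": [-2.5, 0, 0], "turn": 0}, {"claw": 10, "delta_pos": [0, 0, 0], "turn": 0}, {"claw": 85, "delta_pos": [0, 0, 0], "turn": 0}, {"claw": 85, "delta_pos": [0, 0, 0], "turn": 0}, {"claw": 85, "delta_pos": [0, 0, 0], "turn": 0}, {"claw": 85, "delta_pos": [0, 0, -20], "turn": 0}, {"claw": 85, "delta_pos": [0, 0, -40], "turn": 0}]}}

```text
clock: 10.08
eef_pos: [518.0, 42.0, 108.2]
tcp_rot: [-3.138, -0.008, 2.827]
contact_force: [0.6, -0.7, 0.2]
opening: 0.897
grasp_force: 0.0
```

>>> {"name": "step_arm", "arguments": {"motion": [{"claw": 85, "delta_pos": [0, 0, -40], "turn": 0}, {"claw": 85, "delta_pos": [0, 0, -14], "turn": 0}, {"claw": 85, "delta_pos": [-38, 0, 0], "turn": 0}, {"claw": 85, "delta_pos": [-40, 0, 0], "turn": 0}, {"claw": 85, "delta_pos": [-36, 0, 0], "turn": 0}, {"claw": 85, "delta_pos": [0, 0, 0], "turn": 0}, {"claw": 85, "delta_pos": [0, 0, 0], "turn": 0}, {"claw": 85, "delta_pos": [0, 0, 0], "turn": 0}]}}

```text
clock: 10.75
eef_pos: [628.9, 7.0, 164.5]
tcp_rot: [-3.141, -0.002, 2.827]
contact_force: [0.4, -0.2, 0.4]
opening: 0.993
grasp_force: 0.0
```

>>> {"name": "step_arm", "arguments": {"motion": [{"claw": 85, "delta_pos": [-2, 0.5, 20], "turn": 0}, {"claw": 85, "delta_pos": [0, 0, 20], "turn": 0}, {"claw": 85, "delta_pos": [0, 0, 18], "turn": 0}, {"claw": 40, "delta_pos": [0, 0, 0], "turn": 0}, {"claw": 40, "delta_pos": [0, 0, 0], "turn": 0}, {"claw": 40, "delta_pos": [0, 0, 0], "turn": 0}, {"claw": 40, "delta_pos": [0, 0, 0], "turn": 0}, {"claw": 40, "delta_pos": [0, 0, 0], "turn": 0}], "force": 60}}

```text
clock: 11.42
eef_pos: [632.1, 7.2, 108.6]
tcp_rot: [3.141, 0.001, 2.827]
contact_force: [-3.3, 1.5, 4.4]
opening: 0.575
grasp_force: 62.7
```

>>> {"name": "step_arm", "arguments": {"motion": [{"claw": 40, "delta_pos": [0, 0, -4], "turn": 0}, {"claw": 40, "delta_pos": [0, 0, -4], "turn": 0}, {"claw": 40, "delta_pos": [0, 0, -4], "turn": 0}, {"claw": 40, "delta_pos": [0, 0, -2], "turn": 0}, {"claw": 40, "delta_pos": [0, 0, 0], "turn": 0}, {"claw": 40, "delta_pos": [0, 0, 0], "turn": 0}]}}

```text
clock: 11.92
eef_pos: [632.0, 7.1, 121.2]
tcp_rot: [3.141, -0.0, 2.827]
contact_force: [1.6, 4.7, -8.9]
opening: 0.577
grasp_force: 63.4
```

>>> {"name": "step_arm", "arguments": {"motion": [{"claw": 40, "delta_pos": [0, 0, 0], "turn": 0.1}, {"claw": 40, "delta_pos": [0, 0, 0], "turn": 0.1}, {"claw": 40, "delta_pos": [0, 0, 0], "turn": 0.1}, {"claw": 40, "delta_pos": [0, 0, 0], "turn": 0.1}, {"claw": 40, "delta_pos": [0, 0, 0], "turn": 0.1}, {"claw": 40, "delta_pos": [0, 0, 0], "turn": 0.1}, {"claw": 40, "delta_pos": [0, 0, 0], "turn": 0.1}, {"claw": 40, "delta_pos": [0, 0, 0], "turn": 0.085}]}}

```text
clock: 12.58
eef_pos: [631.7, 6.8, 120.9]
tcp_rot: [-3.141, -0.0, 2.037]
contact_force: [0.6, 2.6, -8.0]
opening: 0.57
grasp_force: 63.2
```

>>> {"name": "step_arm", "arguments": {"motion": [{"claw": 40, "delta_pos": [0, 0, 0], "turn": 0.1}, {"claw": 40, "delta_pos": [0, 0, 0], "turn": 0.1}, {"claw": 40, "delta_pos": [0, 0, 0], "turn": 0.1}, {"claw": 40, "delta_pos": [0, 0, 0], "turn": 0.1}, {"claw": 40, "delta_pos": [0, 0, 0], "turn": 0.1}, {"claw": 40, "delta_pos": [0, 0, 0], "turn": 0.1}, {"claw": 40, "delta_pos": [0, 0, 0], "turn": 0.1}, {"claw": 40, "delta_pos": [0, 0, 0], "turn": 0.085}]}}

```text
clock: 13.25
eef_pos: [631.3, 6.8, 120.7]
tcp_rot: [-3.14, 0.001, 1.252]
contact_force: [-0.5, 1.9, -7.9]
opening: 0.575
grasp_force: 63.3
```

>>> {"name": "step_arm", "arguments": {"motion": [{"claw": 40, "delta_pos": [0, 0, 0], "turn": 0}, {"claw": 40, "delta_pos": [0, 0, 5], "turn": 0}, {"claw": 40, "delta_pos": [0, 0, 5], "turn": 0}, {"claw": 40, "delta_pos": [0, 0, 3.5], "turn": 0}, {"claw": 40, "delta_pos": [0, 0, 0], "turn": 0}, {"claw": 40, "delta_pos": [0, 0, 0], "turn": 0}]}}

```text
clock: 13.75
eef_pos: [631.5, 6.8, 108.6]
tcp_rot: [-3.141, 0.0, 1.259]
contact_force: [-7.5, 1.5, 7.6]
opening: 0.573
grasp_force: 65.3
```

The collar is back at its home height. Releasing, rising and unwinding.

>>> {"name": "step_arm", "arguments": {"motion": [{"claw": 85, "delta_pos": [0, 0, 0], "turn": 0}, {"claw": 85, "delta_pos": [0, 0, 0], "turn": 0}, {"claw": 85, "delta_pos": [0, 0, 0], "turn": 0}, {"claw": 85, "delta_pos": [0, 0, -20], "turn": 0}, {"claw": 85, "delta_pos": [0, 0, -38], "turn": 0}, {"claw": 85, "delta_pos": [0, 0, 0], "turn": -0.12}, {"claw": 85, "delta_pos": [0, 0, 0], "turn": -0.12}, {"claw": 85, "delta_pos": [0, 0, 0], "turn": -0.12}]}}

```text
clock: 14.42
eef_pos: [633.1, 6.7, 167.0]
tcp_rot: [3.139, 0.0, 1.623]
contact_force: [0.2, -0.4, -0.6]
opening: 0.991
grasp_force: 0.0
```

>>> {"name": "step_arm", "arguments": {"motion": [{"claw": 85, "delta_pos": [0, 0, 0], "turn": -0.12}, {"claw": 85, "delta_pos": [0, 0, 0], "turn": -0.12}, {"claw": 85, "delta_pos": [0, 0, 0], "turn": -0.12}, {"claw": 85, "delta_pos": [0, 0, 0], "turn": -0.12}, {"claw": 85, "delta_pos": [0, 0, 0], "turn": -0.12}, {"claw": 85, "delta_pos": [0, 0, 0], "turn": -0.12}, {"claw": 85, "delta_pos": [0, 0, 0], "turn": -0.12}, {"claw": 85, "delta_pos": [0, 0, 0], "turn": -0.12}]}}

```text
clock: 15.08
eef_pos: [632.7, 6.7, 166.0]
tcp_rot: [3.141, 0.001, 2.583]
contact_force: [0.5, -0.4, -0.3]
opening: 0.995
grasp_force: 0.0
```

>>> {"name": "step_arm", "arguments": {"motion": [{"claw": 85, "delta_pos": [0, 0, 0], "turn": -0.12}, {"claw": 85, "delta_pos": [0, 0, 0], "turn": -0.12}, {"claw": 60, "delta_pos": [38, 0, 0], "turn": -0.01}, {"claw": 60, "delta_pos": [40, 0, 0], "turn": 0}, {"claw": 60, "delta_pos": [36, 0, 0], "turn": 0}, {"claw": 60, "delta_pos": [0, 0, 30], "turn": 0}, {"claw": 60, "delta_pos": [0, 0, 0], "turn": 0}, {"claw": 60, "delta_pos": [0, 0, 0], "turn": 0}]}}

```text
clock: 15.75
eef_pos: [523.8, 42.5, 135.6]
tcp_rot: [-3.141, -0.001, 2.827]
contact_force: [-0.3, 0.5, 0.8]
opening: 0.703
grasp_force: 0.0
```

>>> {"name": "step_arm", "arguments": {"motion": [{"claw": 60, "delta_pos": [1.5, 0, 35], "turn": 0}, {"claw": 60, "delta_pos": [0, 0, 35], "turn": 0}, {"claw": 60, "delta_pos": [0, 0, 14], "turn": 0}, {"claw": 10, "delta_pos": [0, 0, 0], "turn": 0}, {"claw": 10, "delta_pos": [0, 0, 0], "turn": 0}, {"claw": 10, "delta_pos": [0, 0, 0], "turn": 0}, {"claw": 10, "delta_pos": [0, 0, 0], "turn": 0}, {"claw": 10, "delta_pos": [0, 0, 0], "turn": 0}], "force": 50}}

```text
clock: 16.42
eef_pos: [523.8, 42.5, 53.5]
tcp_rot: [3.141, 0.003, 2.827]
contact_force: [-0.5, -5.4, 4.4]
opening: 0.203
grasp_force: 49.9
```

>>> {"name": "step_arm", "arguments": {"motion": [{"claw": 10, "delta_pos": [1, 0, 0], "turn": 0}, {"claw": 10, "delta_pos": [1, 0, 0], "turn": 0}, {"claw": 10, "delta_pos": [1.5, 0, 0], "turn": 0}, {"claw": 10, "delta_pos": [1, 0, 0], "turn": 0}, {"claw": 10, "delta_pos": [0, 0, 0], "turn": 0}]}}

```text
clock: 16.83
eef_pos: [519.2, 44.0, 53.5]
tcp_rot: [3.141, 0.003, 2.827]
contact_force: [-1.2, -5.5, 5.2]
opening: 0.203
grasp_force: 50.0
```

It's free: 4.8 mm moved with almost no force. Drawing it out.

>>> {"name": "step_arm", "arguments": {"motion": [{"claw": 10, "delta_pos": [5, 0, 0], "turn": 0}, {"claw": 10, "delta_pos": [6, 0, 0], "turn": 0}, {"claw": 10, "delta_pos": [6, 0, 0], "turn": 0}, {"claw": 10, "delta_pos": [6, 0, 0], "turn": 0}, {"claw": 10, "delta_pos": [6, 0, 0], "turn": 0}, {"claw": 10, "delta_pos": [6, 0, 0], "turn": 0}, {"claw": 10, "delta_pos": [6, 0, 0], "turn": 0}, {"claw": 10, "delta_pos": [6, 0, 0], "turn": 0}]}}

```text
clock: 17.5
eef_pos: [474.6, 58.6, 53.5]
tcp_rot: [3.141, 0.003, 2.827]
contact_force: [0.4, -6.6, 6.1]
opening: 0.207
grasp_force: 50.2
```

>>> {"name": "step_arm", "arguments": {"motion": [{"claw": 10, "delta_pos": [2, 0, 0], "turn": 0}, {"claw": 10, "delta_pos": [2, 0, 0], "turn": 0}, {"claw": 10, "delta_pos": [2, 0, 0], "turn": 0}, {"claw": 10, "delta_pos": [1.5, 0, 0], "turn": 0}, {"claw": 10, "delta_pos": [0, 0, 0], "turn": 0}, {"claw": 10, "delta_pos": [0, 0, 0], "turn": 0}]}}

```text
clock: 18.0
eef_pos: [468.3, 60.6, 53.5]
tcp_rot: [3.141, 0.004, 2.827]
contact_force: [0.8, -8.9, 4.4]
opening: 0.202
grasp_force: 49.8
```

>>> {"name": "step_arm", "arguments": {"motion": [{"claw": 10, "delta_pos": [1, -0.5, 0], "turn": 0}, {"claw": 10, "delta_pos": [1, -0.5, 0], "turn": 0}, {"claw": 10, "delta_pos": [1, 0, 0], "turn": 0}, {"claw": 10, "delta_pos": [1, 0, 0], "turn": 0}, {"claw": 10, "delta_pos": [0, 0, 0], "turn": 0}]}}

```text
clock: 18.42
eef_pos: [468.3, 60.7, 53.6]
tcp_rot: [3.139, 0.012, 2.828]
contact_force: [17.8, -14.8, -15.2]
opening: 0.2
grasp_force: 49.5
```

Rigid stop reached (21 N). Relaxing the pull, releasing, rising straight up and checking.

>>> {"name": "step_arm", "arguments": {"motion": [{"claw": 10, "delta_pos": [-1.5, 0, 0], "turn": 0}, {"claw": 10, "delta_pos": [-1, 0, 0], "turn": 0}, {"claw": 60, "delta_pos": [0, 0, 0], "turn": 0}, {"claw": 60, "delta_pos": [0, 0, 0], "turn": 0}, {"claw": 60, "delta_pos": [0, 0, 0], "turn": 0}, {"claw": 60, "delta_pos": [0, 0, -20], "turn": 0}, {"claw": 60, "delta_pos": [0, 0, -40], "turn": 0}, {"claw": 60, "delta_pos": [0, 0, -40], "turn": 0}]}}

```text
clock: 19.08
eef_pos: [462.8, 60.8, 152.1]
tcp_rot: [-3.14, -0.004, 2.827]
contact_force: [0.9, 0.9, -0.3]
opening: 0.703
grasp_force: 0.0
```

>>> {"name": "step_arm", "arguments": {"motion": [{"claw": 60, "delta_pos": [0, 0, -40], "turn": 0}, {"claw": 60, "delta_pos": [0, 0, -40], "turn": 0}, {"claw": 60, "delta_pos": [0, 0, 0], "turn": 0}, {"claw": 60, "delta_pos": [0, 0, 0], "turn": 0}]}}

```text
clock: 19.42
eef_pos: [465.6, 61.2, 234.4]
tcp_rot: [3.139, 0.005, 2.827]
contact_force: [-0.1, -0.1, -0.5]
opening: 0.705
grasp_force: 0.0
```

```bash
python3 - <<'E'
from h import *
d=shot('wrist','w4'); s=shot('scene','s4'); a=dict(np.load('pics/scene1.npz'))
v=np.vstack([np.hstack([x['img'][150:340,240:400,::-1] for x in(a,s)])]); v=cv2.resize(v,(800,475),interpolation=2); cv2.imwrite('pics/cmp.png',v)
ex=np.array([.951,-.309])
m=d['img'].max(2)<70
o=np.array([629.5,8])
u,vv=proj(d,[o[0]-173.5*ex[0],o[1]-173.5*ex[1],78]); print(u,vv, sense()['eef_pos'])
c=int(u); r=np.where(m[:,c])[0]; r=r[r<300]; print(r.min(),r.max(),[(np.dot(ray(d,c,k,78)[:2]-o,ex)).round(1) for k in(r.min(),)])
E
```

```text
318.58476132554483 184.96209326911026 [463.65025494  60.87319521 231.2984758 ]
153 257 [np.float64(-204.2)]
```

View pics/cmp.png

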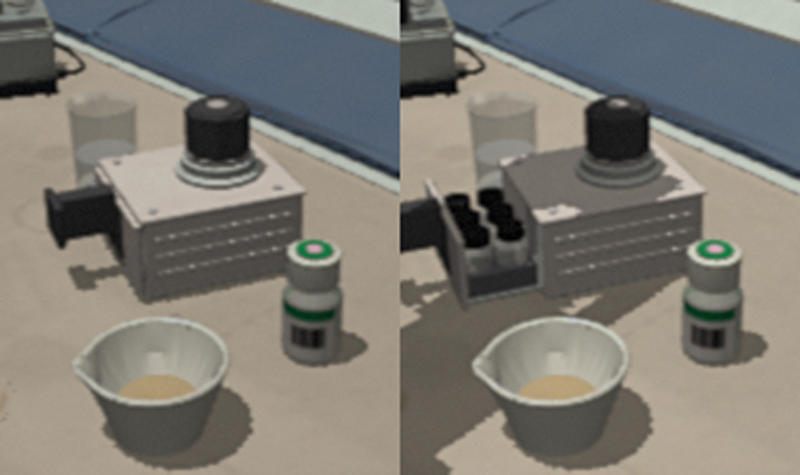

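View pics/w4.png

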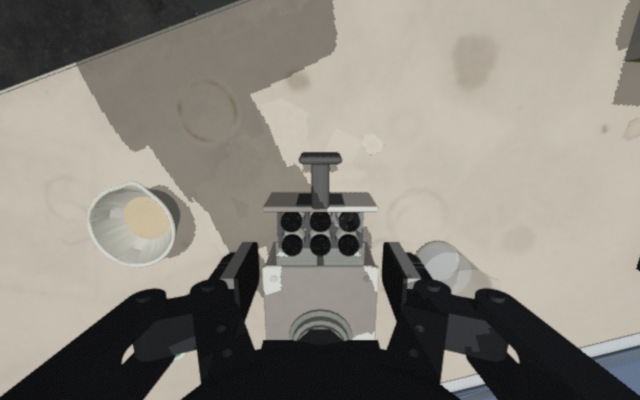

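The vials are out and the collar, beaker, bottle and mortar look unchanged from the first picture. I'll do one settled check of the travel against the first wrist view.

```bash
python3 - <<'E'
from h import *
import time
ex=np.array([.951,-.309]); ey=np.array([.309,.951])
def meas(d,c):
    g=cv2.cvtColor(d['img'],cv2.COLOR_RGB2GRAY).astype(int)
    col=g[130:260,c-6:c+7].mean(1); r0=int(np.where(col<75)[0][0]); 
    # plate rear edge/ columns beside web
    s=g[130:260,[c-16,c-15,c+14,c+15]].mean(1); k=np.where(s<75)[0]; k=k[k<k[0]+16]
    return [float(np.dot(ray(d,c,130+r,78)[:2]-[629.5,8],ex).round(1)) for r in(r0,k[-1]+1)]
grab_frame('wrist'); grab_frame('wrist')
d=shot('wrist','w5'); print(meas(dict(np.load('pics/w1.npz')),295),meas(d,320),sense()['eef_pos'])
E
```

```text
[-147.4, -134.4] [-204.2, -200.5] [463.40310481  60.75368007 230.31368259]
```

```bash
python3 - <<'E'
from h import *
ex=np.array([.951,-.309])
for n,c,a,b in(('w1',255,226,242),('w5',285,252,282),('w5',355,252,282)):
    d=dict(np.load(f'pics/{n}.npz')); g=cv2.cvtColor(d['img'],cv2.COLOR_RGB2GRAY)
    print(n,c,[(k,int(g[k,c]),float(np.dot(ray(d,c,k,75)[:2]-[629.5,8],ex).round(1))) for k in range(a,b)])
E
```

```text
w1 255 [(226, 75, -94.3), (227, 78, -93.2), (228, 93, -92.1), (229, 120, -91.0), (230, 136, -89.9), (231, 142, -88.8), (232, 137, -87.7), (233, 122, -86.6), (234, 108, -85.4), (235, 126, -84.3), (236, 138, -83.2), (237, 144, -82.1), (238, 144, -81.0), (239, 144, -79.9), (240, 144, -78.8), (241, 144, -77.6)]
w5 285 [(252, 19, -106.9), (253, 21, -105.8), (254, 29, -104.7), (255, 46, -103.6), (256, 82, -102.5), (257, 145, -101.3), (258, 189, -100.2), (259, 190, -99.1), (260, 155, -98.0), (261, 143, -96.8), (262, 143, -95.7), (263, 144, -94.6), (264, 143, -93.4), (265, 142, -92.3), (266, 145, -91.2), (267, 144, -90.0), (268, 144, -88.9), (269, 132, -87.7), (270, 111, -86.6), (271, 116, -85.4), (272, 136, -84.3), (273, 148, -83.1), (274, 151, -82.0), (275, 153, -80.8), (276, 152, -79.6), (277, 153, -78.5), (278, 154, -77.3), (279, 152, -76.1), (280, 152, -75.0), (281, 151, -73.8)]
w5 355 [(252, 23, -106.9), (253, 21, -105.8), (254, 20, -104.7), (255, 20, -103.6), (256, 21, -102.5), (257, 25, -101.4), (258, 31, -100.2), (259, 69, -99.1), (260, 115, -98.0), (261, 137, -96.9), (262, 138, -95.7), (263, 138, -94.6), (264, 140, -93.5), (265, 141, -92.3), (266, 142, -91.2), (267, 142, -90.0), (268, 141, -88.9), (269, 135, -87.7), (270, 119, -86.6), (271, 117, -85.4), (272, 134, -84.3), (273, 145, -83.1), (274, 150, -82.0), (275, 150, -80.8), (276, 150, -79.7), (277, 151, -78.5), (278, 150, -77.3), (279, 151, -76.2), (280, 150, -75.0), (281, 151, -73.8)]
```

By vision the travel is 57-58 mm, about 1-2 mm short of 60 and near the measuring error. There is plenty of time, so I'll grip once more, pull to the stop and release without backing off.

>>> {"name": "step_arm", "arguments": {"motion": [{"claw": 60, "delta_pos": [-4.5, 0.5, 30], "turn": 0}, {"claw": 60, "delta_pos": [0, 0, 40], "turn": 0}, {"claw": 60, "delta_pos": [0, 0, 40], "turn": 0}, {"claw": 60, "delta_pos": [0, 0, 0], "turn": 0}, {"claw": 60, "delta_pos": [0, 0, 0], "turn": 0}]}}

```text
clock: 20.08
eef_pos: [466.7, 59.6, 119.9]
tcp_rot: [-3.139, -0.006, 2.827]
contact_force: [-0.5, 0.3, 0.0]
opening: 0.704
grasp_force: 0.0
```

>>> {"name": "step_arm", "arguments": {"motion": [{"claw": 60, "delta_pos": [0, 0, 35], "turn": 0}, {"claw": 60, "delta_pos": [0, 0, 31], "turn": 0}, {"claw": 60, "delta_pos": [0, 0, 0], "turn": 0}, {"claw": 10, "delta_pos": [0, 0, 0], "turn": 0}, {"claw": 10, "delta_pos": [0, 0, 0], "turn": 0}, {"claw": 10, "delta_pos": [0, 0, 0], "turn": 0}, {"claw": 10, "delta_pos": [0, 0, 0], "turn": 0}, {"claw": 10, "delta_pos": [0, 0, 0], "turn": 0}]}}

```text
clock: 20.75
eef_pos: [470.5, 59.9, 58.2]
tcp_rot: [3.14, 0.003, 2.827]
contact_force: [-2.6, -2.3, 11.3]
opening: 0.206
grasp_force: 49.1
```

>>> {"name": "step_arm", "arguments": {"motion": [{"claw": 10, "delta_pos": [1, 0, 0], "turn": 0}, {"claw": 10, "delta_pos": [1, 0, 0], "turn": 0}, {"claw": 10, "delta_pos": [0.5, 0, 0], "turn": 0}, {"claw": 10, "delta_pos": [0, 0, 0], "turn": 0}, {"claw": 10, "delta_pos": [0, 0, 0], "turn": 0}]}}

```text
clock: 21.17
eef_pos: [470.4, 59.9, 58.2]
tcp_rot: [3.14, 0.008, 2.828]
contact_force: [7.1, -9.8, 0.3]
opening: 0.202
grasp_force: 49.0
```

It doesn't move under about 10 N, so the tray was already at its stop. Releasing and retreating.

>>> {"name": "step_arm", "arguments": {"motion": [{"claw": 60, "delta_pos": [0, 0, 0], "turn": 0}, {"claw": 60, "delta_pos": [0, 0, 0], "turn": 0}, {"claw": 60, "delta_pos": [0, 0, 0], "turn": 0}, {"claw": 60, "delta_pos": [0, 0, -20], "turn": 0}, {"claw": 60, "delta_pos": [0, 0, -40], "turn": 0}, {"claw": 60, "delta_pos": [0, 0, -40], "turn": 0}, {"claw": 60, "delta_pos": [0, 0, -40], "turn": 0}, {"claw": 60, "delta_pos": [0, 0, 0], "turn": 0}]}}

```text
clock: 21.83
eef_pos: [470.2, 61.4, 203.1]
tcp_rot: [3.137, 0.01, 2.827]
contact_force: [1.8, 0.7, 1.1]
opening: 0.704
grasp_force: 0.0
```

```bash
python3 - <<'E'
from h import *
for i in range(4): grab_frame('scene')
s=sense(); print(s['eef_pos'],s['contact_force'],s['grasp_force']); print(sign_off())
E
```

```text
[465.65165468  60.67859028 195.23962368] [-0.18157806 -0.27387945 -0.08986458] 0.0
the job is handed in; nothing more can be done
None
```

The tray is out against its stop and the job is handed in at about 22 s. The start and +45° clicks both held, and the -45° click was free. The collar is home, everything is let go, and the beaker, bottle and mortar were left standing.

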